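# Lift the notched gel cassette from the slotted rack onto the slanted reading stand

### The arm

A 6-joint arm with a two-finger parallel gripper is mounted at the origin on the work surface. World frame = base frame: x ahead of the robot, y to its left, z up, the work surface at z = 0. Lengths are in m, angles in rad, forces in N, time in s.
With the tool pointing down it reaches from about 0.375 to 0.9 m from the base axis. Payload 3.1 kg.
Tool frame: the origin (TCP) lies between the finger pads; the fingertips stand 22 mm ahead of it and the grasp point (between the pads) lies 3 mm ahead of it; z points along the fingers, y is the line along which they close (so a half turn about z gives the same grasp; the last joint's range is limited). The gripper opens to 87 mm and grips with 3 to 60 N. Pads are 19 mm wide; open, the fingers measure 117 mm over their backs; the gripper's body (75 mm by 190 mm) begins 51 mm behind the grasp point.
Start: joints at [-1.304, 0.527, 1.433, -0, 1.181, -0.178], TCP at [0.27, -0.564, 0.245] pointing down, gripper open.
Joint ranges: [-3.08, 3.08], [-0.75, 2.2], [0.22, 2.44], [-1.43, 4.57], [0, 2.65], [-2.85, 2.85]. Speed limits (rad/s): [2.79, 2.79, 3.14, 3.14, 3.14, 3.14].

### API

Orientations are given as a unit quaternion [x, y, z, w].
In Python, from rig import get_obs, camera, get_calibration, hand_in, cut_out gives the robot as it stands.
- The arm moves only by the shell command python3 -m inch 'ROWS' [OPENING] [FORCE]. ROWS is JSON, one flat list of numbers, 6 for each row, row after row: the shift along the tool's x, y, z scaled (see below), then the turn, a rotation vector about the tool's x, y, z scaled (see below). A call has 1 to 20 rows; each row is the pose to reach, as a shift and turn from the pose commanded when the call began, along the tool's axes at that moment; what a row does not reach only later rows make up. The controller multiplies each number of a shift by 0.08 m and each number of a turn by 90 degrees. A row lasts 1/12 s, in which the tool goes at most 41.7 mm and 7.16 degrees, less where a joint would pass 70% of its speed; a pose out of reach is approached as far as the arm can. A call with a number of a shift or a turn outside -1 to 1 is refused whole. A call with a gripper value outside its range is refused whole. OPENING is the finger opening in mm, from 0 to 87, set as the call begins (- or left out, the last holds). The fingers move at their own pace and stop on an object; FORCE is the grip in N (left out, the last holds). Time passes only in rows, so rows that repeat a pose let the fingers close. It gives the time, the measured TCP pose, the force, the opening and the grip force at its end, in the units of the state.
- get_obs(): the state, without advancing time (a new reading comes with each control period).
- camera(name): name is "scene" or "top"; returns the picture (480x640x3 uint8, red, green, blue); there is no depth.
- get_calibration(name): a dict with "vertical_fov" (degrees; the focal length in pixels is half the picture's height over the tangent of half this angle, whatever the lens; pixels are square), "cx", "cy" (the principal point, pixels), "T" (4x4, takes a point from camera to world coordinates). Camera axes: x right, y down, z forward; pixel columns grow to the right and rows downward; lengths in m; the calibration is good to about 2 mm. A picture is of the moment at which its call begins. get_calibration takes no time and is no camera call.
- hand_in(): hands the job in; it is judged then, once.
Trained networks look in the newest picture that a camera, given by its name, has taken for a name from the list of things; names that differ only in an ending like _2 or _b are one class to them, and where a whole thing is asked for, a point or a joint stands for the part that bears it (a point fixed in the world has none). Each returns a list of dicts, best first, with "conf" (0 to 1); they miss things now and then, are a little off and sometimes report something else, mostly with a low value. They report only what shows in the picture. A call takes as long as a camera call.
- cut_out(camera, thing): "region" (480x640 bool, what is visible of it) and "bbox" ([left, top, right, bottom] in pixels, round what is visible of it).
The state is a dict: "time": time; "q": joint angles; "joint_velocities": joint speeds; "joint_torque": joint torques, N m; "position": TCP position; "tool_rot": TCP orientation; "ft_force": force on the tool from outside, world axes, zero at the start; "moment": the same for the moment, N m; "grip_width": finger opening in m; "grip_force": force on a finger pad.
Only numpy, scipy, OpenCV 4.12 (cv2) and the standard library are available. Lean on these libraries where they do the work, as an engineer would, in place of code of your own. Each camera call takes 0.05 s, during which the arm holds its last target. There are 200 camera calls.

### The job

Slide the gel cassette with the notched top edge straight up out of the slotted rack without forcing it, and stand it, notch up, on the ledge of the slanted reading stand, centred and leaning flat against the two rails. Set it down gently (do not drop it or press it hard onto the ledge) and let go; leave the other cassettes in the rack and everything else on the bench where it is.

Things in the scene. Friction and masses are not known exactly. Their poses are not given: they have to be found in the camera images.
- notched_cassette: Flat white gel cassette to be moved: 8 mm thick (x), 100 wide (y), 110 tall (z, up), 80 to 160 g. The middle of its top edge has a notch 50 mm wide, 12 deep, so it is 98 mm tall there and 110 at the two ears. Greenish windows on both faces. Origin: centre of the bottom edge. Starts upright in a rack slot, standing on the rack's floor. Either face may lie on the rails in the end.
- rack: Fixed yellow rack, 172 x 113 mm (x, y), 70 high; origin: centre of underside, z up. Floor 6 mm thick. Four vertical slots 11 mm wide at x = -63, -21, 21, 63 mm (21 always empty), formed by blocks at |y| over 42 mm, end walls at |y| = 51.5; the middle is open. Cassettes (thickness along x) have 1.5 mm play each side and project 46 mm above the rack.
- stand_face: Slanted face of the reading stand. Origin: middle of its lower end, 12 mm above the bench. x: normal, away from the robot and up; y along the ledge; z up the slope, leaning 25 deg (0.436 rad) from vertical, top toward the robot. Plane x = 0 is the front of two rails, 13 mm wide at y = +-38.5 mm, 6 thick, z 0 to 130 mm; 64 mm open between them for a finger. Seated cassette: origin at x = 4 mm.
- stand: Fixed reading stand: base 150 x 110 x 12 mm (x -70 to 80), rails, ledge. The ledge, 104 mm long, reaches from x = 0 to 19 mm of the face, then a lip 4 thick, 6 high. Its surface is set anywhere from z = 20 to 60 mm of the face, NOT reported: feel or see it. Ledge and rails are sprung: ledge 1.5 N/mm, 5 mm travel, rails 2.5 N/mm, 6 mm. Struts behind the rails: x = -45, y = +-38 mm, 90 high.
- plain_cassette_a: A cassette like the one to be moved but with a straight, un-notched top edge, 100 x 8 x 110 mm, in another slot. Origin: centre of its bottom edge. To be left.
- plain_cassette_b: Another un-notched cassette, the same as the previous one. To be left.
- vial: Bystander: small amber jar, 28 mm diameter, 55 mm high; origin at its underside.
- comb: Bystander: flat white gel comb lying on the bench, 100 x 26 x 6 mm; origin at its underside.
- pipette: Bystander: hand pipette lying on the bench, 226 mm long along its x, 22 mm thick; origin below its middle.
- reagent_bottle: Bystander: white bottle, 56 mm diameter, 110 mm high; origin at its underside.
- beaker: Bystander: glass beaker, 64 mm diameter, 75 mm high; origin at its underside.
- tip_box: Bystander: blue box of pipette tips, 80 x 110 x 62 mm; origin at its underside.
- tube_rack: Bystander: yellow tube block with tubes, 70 x 160 x 45 mm, tubes to 85 mm; origin at its underside.

How it is judged:
By the outcome, as a careful person would: the job done as asked, in the order asked, and still so for the second after the job is handed in, with the robot touching nothing.
It also fails if it takes over 51 s, if anything falls off the work surface, if the arm or the gripper's body presses on something with over 40 N, if the wrist force passes 120 N, or if a joint passes its speed limit or range.

## Working session

There is one attempt and no reset: what is moved stays moved. The work goes in short steps, Python scripts to look and compute and a shell command to move; the robot and the scene stay as the last step left them, time stands still between calls to the robot, and variables do not carry over. Pictures are saved under pics/ and viewed, at most 10 in all, crops included, and the job is handed in when it is done.

```bash
mkdir -p pics; ls
python3 - <<'E'
from rig import *
import cv2,numpy as np
o=get_obs();print(o)
for n in ("scene","top"):
    im=camera(n);cv2.imwrite(f"pics/{n}0.png",im[:,:,::-1])
    c=get_calibration(n);print(n,c)
    for t in ("notched_cassette","rack","stand","stand_face","plain_cassette_a"):
        try:
            for r in cut_out(n,t)[:3]: 
                ys,xs=np.nonzero(r["region"]);print(t,round(r["conf"],2),r["bbox"],xs.mean().round(1),ys.mean().round(1),len(xs))
        except Exception as e: print(t,e)
E
```

```text
pics
{'time': 0.0, 'q': array([-1.30347377e+00,  5.28466841e-01,  1.43391385e+00, -1.03372513e-05,
        1.18140864e+00, -1.78472493e-01]), 'joint_velocities': array([ 7.04340401e-04, -2.82523785e-04,  6.46062604e-05, -1.70028143e-03,
       -6.40509757e-04, -2.44173009e-04]), 'joint_torque': array([ 5.84028803e-04, -4.40039957e+01, -1.76591957e+01,  6.32832572e-02,
        5.82221069e-02, -1.64950793e-04]), 'position': array([ 0.26933717, -0.5632157 ,  0.24356751]), 'tool_rot': array([ 9.75260004e-01,  2.21058177e-01, -5.35524875e-05, -1.09704199e-03]), 'ft_force': array([-0.07855609, -0.10832518,  0.28852207]), 'moment': array([ 0.0105946 ,  0.06120398, -0.00694922]), 'grip_force': 0.0, 'grip_width': 0.08719405420093773}
scene {'vertical_fov': 56.02289503524743, 'cx': 327.41085487450476, 'cy': 240.60226958189418, 'T': array([[ 0.59682376,  0.46851392, -0.65138015,  1.06440708],
       [ 0.80230815, -0.35873395,  0.47708656, -0.35001897],
       [-0.01015048, -0.8073442 , -0.58999348,  0.52178725],
       [ 0.        ,  0.        ,  0.        ,  1.        ]])}
notched_cassette 0.7
[... 693 characters left out ...]
.50723862],
       [-0.99988203,  0.00700196, -0.01367094,  0.00241922],
       [ 0.01335811, -0.04292742, -0.99898889,  0.95932394],
       [ 0.        ,  0.        ,  0.        ,  1.        ]])}
notched_cassette 0.74 [402.9, 94.8, 510.0, 151.9] 452.5 123.1 4810
notched_cassette 0.59 [135.2, 174.3, 209.9, 190.3] 173.1 181.1 951
rack 0.69 [142.9, 165.2, 216.6, 274.2] 181.3 225.4 6089
stand 0.82 [362.9, 179.7, 436.3, 273.4] 397.4 225.7 5764
stand_face 0.94 [368.1, 220.8, 436.4, 266.4] 401.7 236.1 1664
stand_face 0.23 [316.2, 82.7, 388.7, 138.4] 352.4 112.4 3598
plain_cassette_a 0.83 [139.7, 254.2, 207.4, 262.4] 172.7 260.0 445
plain_cassette_a 0.73 [138.9, 228.9, 209.2, 240.2] 174.9 233.5 593
```

Run:
```python
import cv2,numpy as np
a=cv2.imread("pics/scene0.png");b=cv2.imread("pics/top0.png")
c=cv2.resize(a[160:370,180:480],(800,560),interpolation=cv2.INTER_CUBIC);cv2.imwrite("pics/sc_crop.png",c)
l=cv2.resize(b[155:285,125:225],(400,520),interpolation=cv2.INTER_CUBIC)
r=cv2.resize(b[170:290,350:450],(400,480),interpolation=cv2.INTER_CUBIC)
r=cv2.copyMakeBorder(r,0,40,0,0,cv2.BORDER_CONSTANT)
cv2.imwrite("pics/top_crop.png",np.hstack([l,r]))
```

```text
(no output)
```

View pics/sc_crop.png

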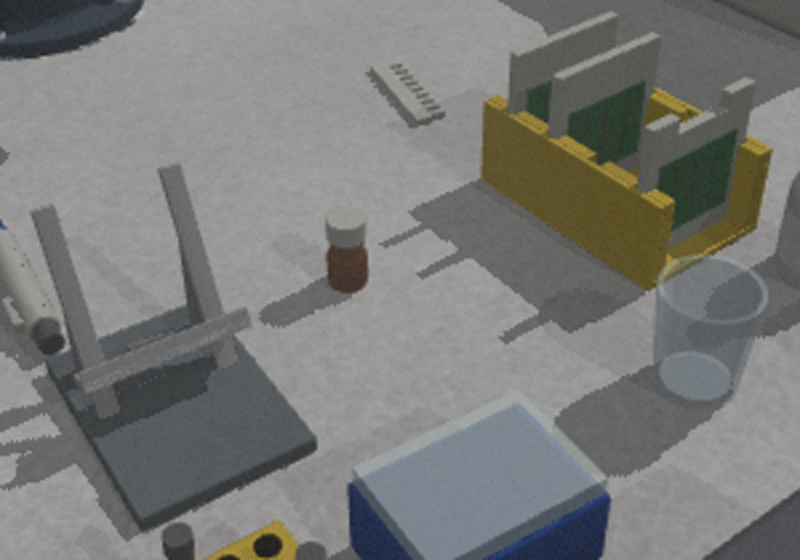

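View pics/top_crop.png

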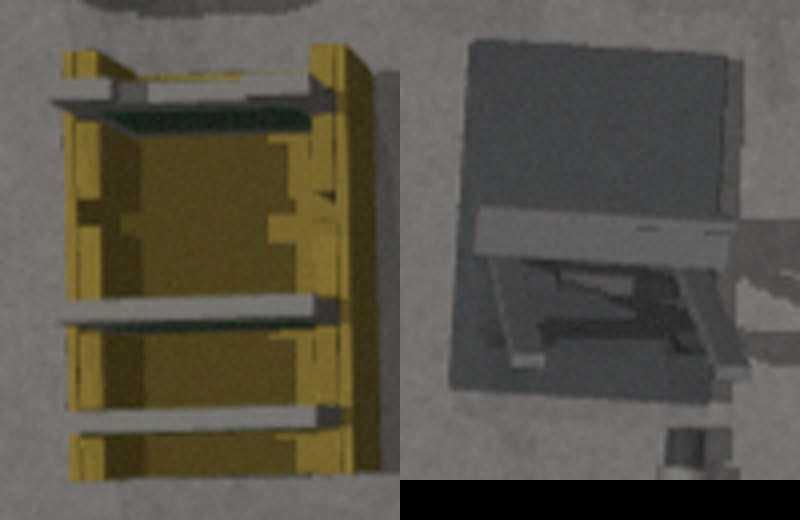

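View pics/top0.png

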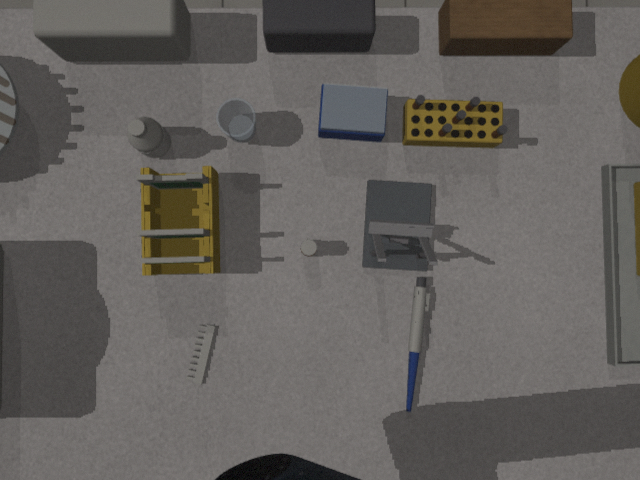

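The notched cassette is in the rack's far slot: in the top view its ears are near (143,180) and (206,174). The bottle is beyond it. The stand's base corners are near (367,180) to (429,270), its rails lean toward the robot, and the ledge is at rows 222–237. Next I'll fit the poses to corner points.

```bash
cat > h.py <<'E'
import numpy as np
from rig import *
from scipy.spatial.transform import Rotation as R
from scipy.optimize import least_squares
CAL={n:get_calibration(n) for n in("scene","top")}
def proj(n,P):
    c=CAL[n];P=np.atleast_2d(P);T=np.linalg.inv(c["T"]);p=P@T[:3,:3].T+T[:3,3]
    f=240/np.tan(np.radians(c["vertical_fov"]/2));return np.c_[c["cx"]+f*p[:,0]/p[:,2],c["cy"]+f*p[:,1]/p[:,2]]
def rz(a):return R.from_euler('z',a).as_matrix()
def face(P,a): # face coords -> stand coords (origin at bench)
    s,c=np.sin(.436),np.cos(.436);Q=np.array([c,0,s])*P[0]+np.array([0,1,0])*P[1]+np.array([-s,0,c])*P[2]
    return Q+[0,0,.012]
E
cat > fit.py <<'E'
from h import *
S=lambda x,y:("scene",180+x*.375,160+y*.375)
T=lambda x,y:("top",125+x/4,155+y/4)
U=lambda x,y:("top",350+(x-400)/4,170+y/4)
X,Y=.086,.0565
rack=[(T(62,52),(X,Y,.07)),(T(345,45),(X,-Y,.07)),(T(72,480),(-X,Y,.07)),(T(350,472),(-X,-Y,.07)),
 (S(483,97),(-X,-Y,.07)),(S(668,203),(X,-Y,.07)),(S(483,180),(-X,-Y,0)),(S(655,285),(X,-Y,0)),(S(770,150),(X,Y,.07))]
def f(p,full=0):
    r=[proj(k[0],rz(p[2])@np.array(P)+[p[0],p[1],0])[0]-k[1:] for k,P in rack];return np.array(r) if full else np.ravel(r)
s=least_squares(f,[.6,.2,0],loss='soft_l1');print("rack",s.x.round(4));print(f(s.x,1).round(1).tolist());rk=s.x
# cassette top points at z=.116 in rack frame, fit along
C=[(T(60,82),.05),(T(310,73),-.05)]
for off in(.063,):
    for P in[(off+.004,.05,.116),(off+.004,-.05,.116),(off-.004,.025,.104)]:
        w=rz(rk[2])@np.array(P)+[rk[0],rk[1],0];t=proj("top",w)[0];sc=proj("scene",w)[0];print(P,((t-[125,155])*4).round(),((sc-[180,160])/.375).round(),w.round(4))
st=[(U(470,40),(.08,.055,.012)),(U(728,55),(.08,-.055,.012)),(U(450,388),(-.07,.055,.012)),(U(715,402),(-.07,-.055,.012)),
 (S(318,440),(.08,.055,.012)),(S(142,525),(.08,-.055,.012)),
]
fc=[(U(475,206),(.023,.052,1)),(U(738,218),(.023,-.052,1)),(S(250,312),(.021,.052,1)),(S(78,380),(.021,-.052,1)),
(S(32,210),(0,-.045,0.13)),(S(180,166),(0,.045,.13))]
def g(p,full=0):
    r=[proj(k[0],rz(p[2])@np.array(P)+[p[0],p[1],0])[0]-k[1:] for k,P in st]
    for k,P in fc:
        P=list(P)
        if P[2]==1:P[2]=p[3]+.006
        r.append(proj(k[0],rz(p[2])@face(P,0)+[p[0],p[1],0])[0]-k[1:])
    return np.array(r) if full else np.ravel(r)
s=least_squares(g,[.5,-.15,0,.04],loss='soft_l1');print("stand",s.x.round(4));print(g(s.x,1).round(1).tolist())
E
python3 fit.py
```

```text
rack [0.5758 0.2093 0.0245]
[[-1.6, -0.8], [-1.3, -1.1], [-2.1, 0.4], [0.1, 0.0], [-0.7, 1.4], [-3.2, 1.9], [-1.9, -0.1], [-3.0, 2.7], [0.5, -0.9]]
(0.067, 0.05, 0.116) [37. 78.] [754.  81.] [0.6415 0.261  0.116 ]
(0.067, -0.05, 0.116) [303.  70.] [652. 131.] [0.644 0.161 0.116]
(0.059, 0.025, 0.104) [113. 102.] [718. 104.] [0.6341 0.2358 0.104 ]
stand [ 0.5652 -0.1516 -0.0672  0.0302]
[[-0.5, -1.3], [-0.8, -1.1], [-0.4, -0.4], [-2.0, -0.0], [-0.7, -0.8], [-1.7, -1.2], [0.4, -1.1], [-1.6, -0.2], [-2.0, -0.0], [0.0, -0.2], [-1.1, 1.2], [-0.8, -1.0]]
```

```bash
A='[0.4,-0.32,0,0,0,0, 0.8,-0.64,0,0,0,0, 1,-0.8,0,0,0,0]'
python3 -m inch '[0.4,-0.32,0,0,0,0, 0.8,-0.64,0,0,0,0, 1,-0.8,0,0,0,0]' 30
python3 -m inch '[0.4,-0.32,0,0,0,0, 0.8,-0.64,0,0,0,0, 1,-0.8,0,0,0,0]'
python3 -m inch '[0.4,-0.32,0,0,0,0, 0.8,-0.64,0,0,0,0, 1,-0.8,0,0,0,0]'
python3 -m inch '[0.4,-0.32,0,0,0,0, 0.8,-0.64,0,0,0,0, 1,-0.8,0,0,0,0]'
```

```text
time: 0.85
position: [0.3148, -0.4675, 0.2441]
tool_rot: [0.975, 0.221, 0.0, -0.002]
ft_force: [-0.3, 0.1, 0.1]
grip_width: 0.0742
grip_force: 0.0
time: 1.1
position: [0.3594, -0.3749, 0.2444]
tool_rot: [0.975, 0.222, 0.0, -0.002]
ft_force: [-0.9, 0.1, 0.9]
grip_width: 0.0548
grip_force: 0.0
time: 1.35
position: [0.4039, -0.283, 0.2446]
tool_rot: [0.975, 0.222, 0.0, -0.001]
ft_force: [-0.8, 0.3, 0.5]
grip_width: 0.0353
grip_force: 0.0
time: 1.6
position: [0.4486, -0.1912, 0.2448]
tool_rot: [0.975, 0.222, 0.0, -0.001]
ft_force: [0.4, 0.8, -0.2]
grip_width: 0.0304
grip_force: 0.0
```

```bash
python3 -m inch '[0.4,-0.32,0,0,0,0, 0.8,-0.64,0,0,0,0, 1,-0.8,0,0,0,0]' >/dev/null
python3 -m inch '[0.4,-0.32,0,0,0,0, 0.8,-0.64,0,0,0,0, 1,-0.8,0,0,0,0]' >/dev/null
python3 -m inch '[0.4,-0.32,0,0,0,0, 0.8,-0.64,0,0,0,0, 1,-0.8,0,0,0,0]' >/dev/null
python3 -m inch '[0.4,-0.32,0,0,0,0, 0.8,-0.64,0,0,0,0, 1,-0.8,0,0,0,0]' >/dev/null
python3 -m inch '[0.34,-0.3,0,0,0,-0.08, 0.34,-0.3,0,0,0,-0.16, 0.34,-0.3,0,0,0,-0.24, 0.34,-0.3,0,0,0,-0.32, 0.34,-0.3,0,0,0,-0.4, 0.34,-0.3,0,0,0,-0.48, 0.34,-0.3,0,0,0,-0.56, 0.34,-0.3,0,0,0,-0.64, 0.34,-0.3,0,0,0,-0.72, 0.34,-0.3,0,0,0,-0.732, 0.34,-0.3,0,0,0,-0.732]'
cat > where.py <<'E'
import sys;from h import *
o=get_obs();M=R.from_quat(o["tool_rot"]).as_matrix();print(o["time"],o["position"].round(4),"y-yaw",np.degrees(np.arctan2(M[1,1],M[0,1])).round(2),"z",M[:,2].round(4),"q",o["q"].round(2),"F",o["ft_force"].round(2),"M",o["moment"].round(2),o["grip_width"].round(4),round(o["grip_force"],1))
if len(sys.argv)>3:
    d=np.array([float(v) for v in sys.argv[1:4]])-o["position"];print("shift units",(M.T@d/.08).round(3))
E
python3 where.py .639 .209 .09
```

```text
time: 3.52
position: [0.6404, 0.2074, 0.2445]
tool_rot: [0.699, 0.715, -0.0, -0.0]
ft_force: [-1.4, 0.7, -0.0]
grip_width: 0.0299
grip_force: 0.0Traceback (most recent call last):
  File "where.py", line 2, in <module>
    o=get_obs();M=R.from_quat(o["tool_rot"]).as_matrix();print(o["time"],o["position"].round(4),"y-yaw",np.degrees(np.arctan2(M[1,1],M[0,1])).round(2),"z",M[:,2].round(4),"q",o["q"].round(2),"F",o["ft_force"].round(2),"M",o["moment"].round(2),o["grip_width"].round(4),round(o["grip_force"],1))
                                                                                                                                                                                                                                                   ^^^^^^^^^^^^^^^^^^^^^
AttributeError: 'float' object has no attribute 'round'
```

```bash
sed -i 's/o\["grip_width"\].round(4)/round(o["grip_width"],4)/' where.py
python3 -m inch '[0,0,0.5,0,0,0, 0.02,-0.02,1,0,0,0, 0.02,-0.02,1.0,0,0,0, 0.02,-0.02,1.0,0,0,0]' >/dev/null
python3 where.py .639 .209 .09
python3 - <<'E'
from h import *
import cv2
a=camera("scene")[:,:,::-1].copy();b=camera("top")[:,:,::-1].copy()
o=get_obs();M=R.from_quat(o["tool_rot"]).as_matrix();tip=o["position"]+M[:,2]*.022
print(proj("scene",tip),proj("top",tip))
l=cv2.resize(a[150:280,340:490],(450,390),interpolation=cv2.INTER_CUBIC)
r=cv2.resize(b[145:275,115:225],(330,390),interpolation=cv2.INTER_CUBIC)
cv2.imwrite("pics/pre.png",np.hstack([l,r]))
E
```

```text
3.85 [0.6368 0.2087 0.1622] y-yaw 1.33 z [-0.0065 -0.001  -1.    ] q [0.15 0.68 1.38 0.   1.09 0.13] F [0.37 0.59 0.98] M [-0.01 -0.14  0.04] 0.0296 0.0
shift units [0.004 0.033 0.903]
[[444.92528338 184.80580707]] [[163.95206414 171.98741458]]
```

View pics/pre.png

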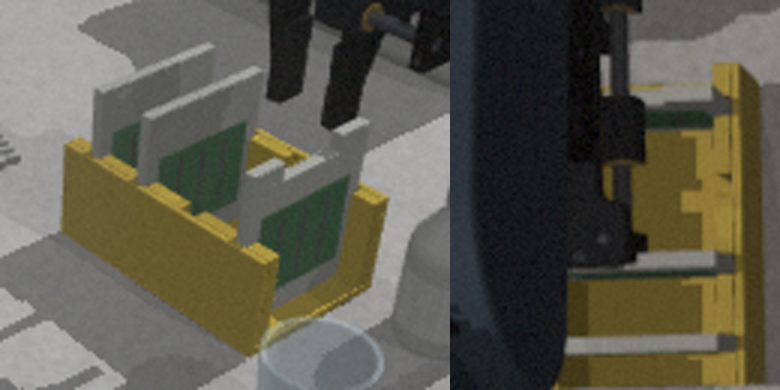

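Run:
```python
from h import *
w=rz(.0245)
for P in [(0,0,.104),(.004,.025,.104),(.004,-.025,.104),(.004,.05,.116),(.004,-.05,.116),(.004,.025,.116)]:
    q=w@np.array(P)+[.639,.209,0];print(P,((proj("scene",q)[0]-[340,150])*3).round(),((proj("top",q)[0]-[115,145])*3).round())
```

```text
(0, 0, 0.104) [303. 165.] [167.  96.]
(0.004, 0.025, 0.104) [336. 153.] [118.  90.]
(0.004, -0.025, 0.104) [279. 182.] [216.  87.]
(0.004, 0.05, 0.116) [367. 122.] [62. 88.]
(0.004, -0.05, 0.116) [252. 179.] [261.  82.]
(0.004, 0.025, 0.116) [339. 136.] [112.  86.]
```

Run:
```python
import cv2
a=cv2.imread("pics/scene0.png")
cv2.imwrite("pics/ear.png",cv2.resize(a[180:260,410:480],(630,600)[:2] if 0 else (525,600),interpolation=cv2.INTER_NEAREST))
```

```text
(no output)
```

View pics/ear.png

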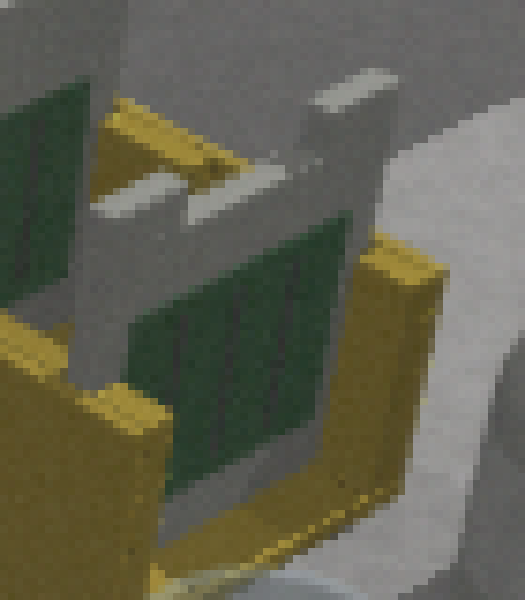

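```bash
python3 -m inch '[0,0.03,0.2,0,0,0, 0,0.03,0.45,0,0,0, 0,0.03,0.7,0,0,0, 0,0.03,0.9,0,0,0, 0,0.03,0.9,0,0,0, 0,0.03,0.9,0,0,0]' >/dev/null
python3 where.py .639 .209 .09
python3 -m inch '[0,0,0,0,0,0, 0,0,0,0,0,0, 0,0,0,0,0,0, 0,0,0,0,0,0, 0,0,0,0,0,0, 0,0,0,0,0,0]' 14 3 >/dev/null
python3 where.py
python3 -m inch '[0,0,0,0,0,0, 0,0,0,0,0,0]' 11 3 >/dev/null
python3 where.py
```

```text
4.45 [0.6425 0.2092 0.0945] y-yaw 1.39 z [ 2.9e-03  5.0e-04 -1.0e+00] q [0.15 0.77 1.41 0.   0.96 0.13] F [ 0.   -0.13  0.79] M [ 0.01 -0.13  0.01] 0.0301 0.0
shift units [-0.001 -0.044  0.056]
4.95 [0.6412 0.2091 0.0929] y-yaw 1.42 z [ 5.e-04  1.e-04 -1.e+00] q [0.15 0.77 1.41 0.   0.96 0.13] F [-0.38 -0.55  0.81] M [-0.01 -0.16  0.05] 0.0147 0.0
5.1167 [0.6411 0.2091 0.0925] y-yaw 1.42 z [-2.e-04  0.e+00 -1.e+00] q [0.15 0.77 1.41 0.   0.96 0.13] F [ 0.17 -0.61 -0.03] M [-0.01 -0.05 -0.04] 0.0116 0.0
```

```bash
python3 -m inch '[0,-0.01,0,0,0,0, 0,-0.01,0,0,0,0, 0,-0.01,0,0,0,0, 0,-0.01,0,0,0,0]' 0 3 >/dev/null
python3 where.py
python3 -m inch '[0,0,0,0,0,0, 0,0,0,0,0,0]' 0 15 >/dev/null
python3 where.py
```

```text
5.45 [0.64   0.209  0.0924] y-yaw 1.43 z [-8.e-04 -1.e-04 -1.e+00] q [0.15 0.77 1.41 0.   0.96 0.13] F [-1.43 -0.09  0.18] M [-0.02  0.09 -0.05] 0.0083 3.0
5.6167 [0.6401 0.209  0.0924] y-yaw 1.42 z [-5.e-04 -1.e-04 -1.e+00] q [0.15 0.77 1.41 0.   0.96 0.13] F [-0.61 -0.46 -0.63] M [-0.02  0.12 -0.03] 0.008 15.0
```

```bash
python3 -m inch '[0,0,-0.08,0,0,0, 0,0,-0.16,0,0,0, 0,0,-0.24,0,0,0, 0,0,-0.32,0,0,0]' >/dev/null
python3 where.py
python3 -m inch '[0,0,-0.1,0,0,0, 0,0,-0.2,0,0,0, 0,0,-0.3,0,0,0, 0,0,-0.45,0,0,0, 0,0,-0.6,0,0,0, 0,0,-0.8,0,0,0, 0,0,-0.8,0,0,0]' >/dev/null
python3 where.py
python3 -m inch '[0,0,-0.4,0,0,0, 0,0,-0.8,0,0,0, 0,0,-1,0,0,0, 0,0,-1,0,0,0]' >/dev/null
python3 where.py
python3 - <<'E'
from h import *
import cv2
a=camera("scene")[:,:,::-1].copy()
cv2.imwrite("pics/lift.png",a[100:400,150:550])
E
```

```text
5.95 [0.6406 0.209  0.1191] y-yaw 1.42 z [ 7.e-04  1.e-04 -1.e+00] q [0.15 0.74 1.4  0.   1.   0.13] F [ 0.7   0.13 -2.02] M [-0.04 -0.08  0.02] 0.0076 15.0
6.5333 [0.6427 0.2095 0.1866] y-yaw 1.42 z [ 0.0077  0.0013 -1.    ] q [0.15 0.66 1.35 0.   1.12 0.13] F [ 0.54 -0.4  -1.16] M [-0.02 -0.14 -0.04] 0.0081 15.0
6.8667 [0.643  0.2095 0.2674] y-yaw 1.43 z [ 0.0102  0.0016 -0.9999] q [0.15 0.57 1.28 0.   1.28 0.13] F [ 0.01  0.18 -0.94] M [-0.02 -0.1  -0.02] 0.008 15.0
```

View pics/lift.png

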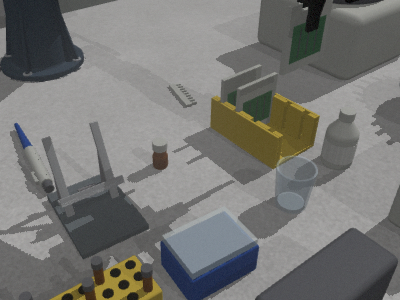

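The cassette is clear of the rack, and the two plain ones are still in their slots. Next I'll carry it over to the stand.

```bash
cat > tgt.py <<'E'
import sys;from h import *
SX,SY,SA=.5652,-.1516,-.0672
s,c=np.sin(.436),np.cos(.436)
F=rz(SA)@np.array([[c,0,-s],[0,1,0],[s,0,c]])   # columns fx fy fz
O=np.array([SX,SY,.012])
Rt=np.column_stack([F[:,1],F[:,0],-F[:,2]])
if __name__=="__main__":
    x,y,z=[float(v)/1000 for v in sys.argv[1:4]]
    o=get_obs();M=R.from_quat(o["tool_rot"]).as_matrix();P=O+F@[x,y,z]
    print("t",round(o["time"],2),"now in face mm",(F.T@(o["position"]-O)*1000).round(1),"target world",P.round(4),"rot err deg",np.degrees(R.from_matrix(M.T@Rt).as_rotvec()).round(2))
    print("shift",(M.T@(P-o["position"])/.08).round(3),"turn",(R.from_matrix(M.T@Rt).as_rotvec()/(np.pi/2)).round(3))
    print("F face",(F.T@o["ft_force"]).round(2),"M",o["moment"].round(2),round(o["grip_width"],4),round(o["grip_force"],1))
E
python3 -m inch '[-0.3,0,0,0,0,0, -0.7,0,0,0,0,0, -1,0,0,0,0,0]' >/dev/null
python3 -m inch '[-0.4,0,0,0,0,0, -0.8,0,0,0,0,0, -1,0,0,0,0,0]' >/dev/null
python3 -m inch '[-0.4,0,0,0,0,0, -0.8,0,0,0,0,0, -1,0,0,0,0,0]' >/dev/null
python3 -m inch '[-0.4,0,0,0,0,0, -0.8,0,0,0,0,0, -1,0,0,0,0,0, -1,0,0,0,0,0]' >/dev/null
python3 tgt.py 14 0 200
```

```text
t 8.0 now in face mm [177.8  42.9 191.7] target world [ 0.4936 -0.1468  0.1992] rot err deg [-25.04  -1.08   4.96]
shift [-0.368 -1.938  0.773] turn [-0.278 -0.012  0.055]
F face [-0.5   0.17 -0.36] M [-0.02 -0.08  0.  ] 0.0079 15.0
```

```bash
python3 -m inch '[-0.15,-0.3,0,-0.07,-0.003,0.014, -0.37,-0.7,0,-0.14,-0.006,0.028, -0.37,-1,0,-0.21,-0.009,0.042, -0.37,-1,0,-0.278,-0.012,0.055, -0.37,-1,0,-0.278,-0.012,0.055]' >/dev/null
python3 tgt.py 14 0 200
```

```text
t 8.42 now in face mm [100.5  13.1 225.4] target world [ 0.4936 -0.1468  0.1992] rot err deg [-0.45 -0.45 -0.05]
shift [-0.167 -1.079  0.324] turn [-0.005 -0.005 -0.001]
F face [-2.56  1.49 -0.69] M [0.04 0.36 0.06] 0.0078 15.0
```

```bash
python3 -m inch '[-0.06,-0.4,0,0,0,0, -0.12,-0.75,0.1,0,0,0, -0.16,-1,0.2,-0.005,-0.005,0, -0.16,-1.0,0.32,-0.005,-0.005,0, -0.16,-1.0,0.32,-0.005,-0.005,0, -0.16,-1.0,0.32,-0.005,-0.005,0, -0.16,-1.0,0.32,-0.005,-0.005,0]' >/dev/null
python3 tgt.py 14 0 200
python3 - <<'E'
from tgt import *
import cv2
a=camera("scene")[:,:,::-1].copy();b=camera("top")[:,:,::-1].copy()
l=cv2.resize(a[180:360,170:310],(466,600),interpolation=cv2.INTER_CUBIC)
r=cv2.resize(b[170:280,350:450],(330,363),interpolation=cv2.INTER_CUBIC);r=cv2.copyMakeBorder(r,0,237,0,0,cv2.BORDER_CONSTANT)
cv2.imwrite("pics/over.png",np.hstack([l,r]))
o=get_obs();M=R.from_quat(o["tool_rot"]).as_matrix()
k=600/180
for n,P in dict(earL=(.05,.004,-.0236),earR=(-.05,.004,-.0236),botL=(.05,.004,.0864),botR=(-.05,.004,.0864)).items():
    print(n,((proj("scene",o["position"]+M@P)[0]-[170,180])*k).round())
for n,P in dict(rT_L=(0,.045,.13),rT_R=(0,-.045,.13),lipL=(.023,.052,.036),lipR=(.023,-.052,.036)).items():
    print(n,((proj("scene",O+F@P)[0]-[170,180])*k).round())
for n,P in dict(bL=(.08,.055,.012),bR=(.08,-.055,.012)).items():
    print(n,((proj("scene",rz(SA)@P+[SX,SY,0])[0]-[170,180])*k).round())
E
```

```text
t 9.0 now in face mm [ 31.4  -3.9 199.5] target world [ 0.4936 -0.1468  0.1992] rot err deg [0.64 0.34 0.33]
shift [ 0.05  -0.217 -0.009] turn [0.007 0.004 0.004]
F face [ 0.22 -0.42 -1.47] M [-0.02  0.3  -0.01] 0.0079 15.0
earL [224. -61.]
earR [-4. -1.]
botL [293. 178.]
botR [ 80. 252.]
rT_L [256. 138.]
rT_R [ 70. 200.]
lipL [341. 324.]
lipR [132. 409.]
bL [429. 481.]
bR [205. 586.]
```

View pics/over.png

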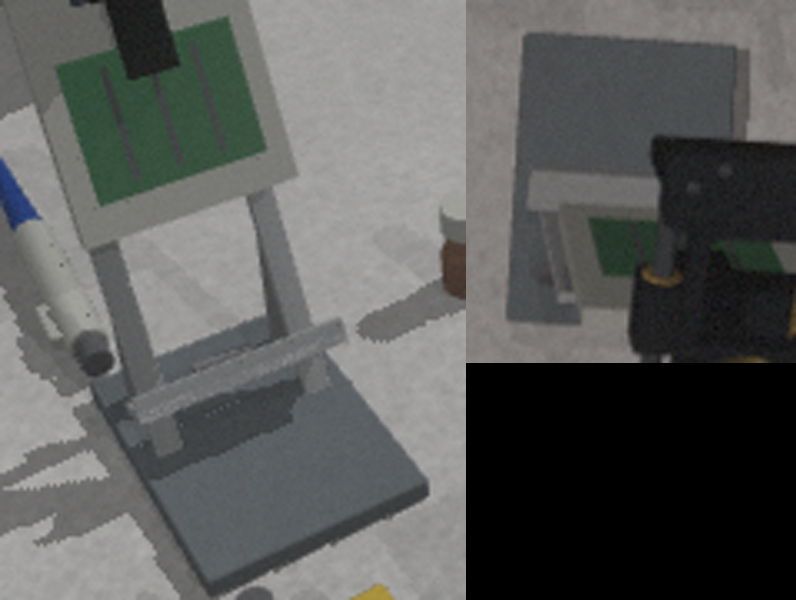

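```bash
python3 - <<'E'
from tgt import *
o=get_obs();M=R.from_quat(o["tool_rot"]).as_matrix();print("pre",F.T@(o["position"]-O)*1000)
print(proj("top",o["position"]+M@[.05,.004,.0864]),"obs 379.4 231.5");print(proj("top",O+F@[.023,.052,.036]),"obs 369.1 221.8")
E
python3 -m inch '[0.02,-0.13,0,0.003,0.002,0.002, 0.02,-0.25,0,0.007,0.004,0.004, 0.02,-0.25,0,0.007,0.004,0.004, 0.02,-0.25,0.2,0.007,0.004,0.004, 0.02,-0.25,0.4,0.007,0.004,0.004, 0.02,-0.25,0.6,0.007,0.004,0.004, 0.02,-0.25,0.7,0.007,0.004,0.004, 0.02,-0.25,0.7,0.007,0.004,0.004, 0.02,-0.25,0.7,0.007,0.004,0.004]' >/dev/null
python3 tgt.py 10 -2 130
```

```text
pre [ 30.66364556  -3.78507441 199.82544105]
[[378.16932774 231.13804997]] obs 379.4 231.5
[[369.07932634 220.3321826 ]] obs 369.1 221.8
t 9.85 now in face mm [ 10.   -2.6 143.3] target world [ 0.5193 -0.1505  0.1341] rot err deg [-0.08 -0.03 -0.12]
shift [0.007 0.001 0.167] turn [-0.001 -0.    -0.001]
F face [ 0.33 -0.1  -1.41] M [-0.    0.29 -0.01] 0.0079 15.0
```

```bash
python3 -m inch '[0.01,0,0.1,0,0,0, 0.01,0,0.2,0,0,0, 0.01,0,0.2,0,0,0, 0.01,0,0.2,0,0,0]' >/dev/null
python3 tgt.py 10 -2 116
python3 - <<'E'
from tgt import *
import cv2
a=camera("scene")[:,:,::-1].copy();b=camera("top")[:,:,::-1].copy()
cv2.imwrite("pics/b.png",b)
l=cv2.resize(a[230:320,195:285],(500,500),interpolation=cv2.INTER_CUBIC)
r=cv2.resize(b[200:300,360:420],(300,500),interpolation=cv2.INTER_CUBIC)
cv2.imwrite("pics/near.png",np.hstack([l,r]))
o=get_obs();M=R.from_quat(o["tool_rot"]).as_matrix()
k=500/90
for n,P in dict(botL=(.05,.004,.0864),botR=(-.05,.004,.0864)).items():
    print(n,((proj("scene",o["position"]+M@P)[0]-[195,230])*k).round(),((proj("top",o["position"]+M@P)[0]-[360,200])*5).round())
for n,P in dict(lipL=(.023,.052,.036),lipR=(.023,-.052,.036),lipinL=(.019,.052,.036),lipinR=(.019,-.052,.036)).items():
    print(n,((proj("scene",O+F@P)[0]-[195,230])*k).round(),((proj("top",O+F@P)[0]-[360,200])*5).round())
E
```

```text
t 10.18 now in face mm [  9.7  -1.7 128. ] target world [ 0.5252 -0.1509  0.1214] rot err deg [-0.07 -0.02 -0.13]
shift [-0.003  0.004  0.15 ] turn [-0.001 -0.    -0.001]
F face [-0.47  0.68 -1.56] M [-0.    0.29  0.1 ] 0.0078 15.0
botL [400. 243.] [ 56. 136.]
botR [ 67. 376.] [363. 155.]
lipL [429. 263.] [ 45. 102.]
lipR [ 82. 404.] [364. 121.]
lipinL [424. 260.] [ 44. 113.]
lipinR [ 78. 400.] [363. 132.]
```

View pics/near.png

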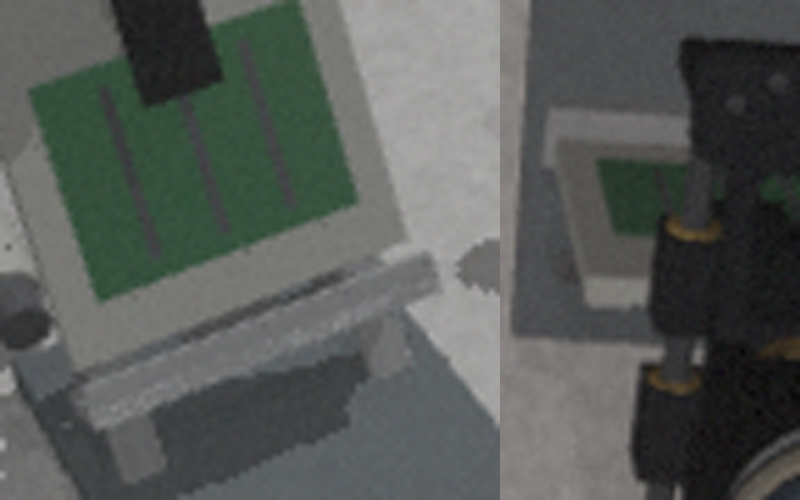

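```bash
python3 -m inch '[0.02,0,0.02,0,0,0, 0.02,0,0.04,0,0,0, 0.02,0,0.06,0,0,0, 0.02,0,0.06,0,0,0]' >/dev/null
python3 tgt.py 4 0 116
for i in 1; do
python3 -m inch '[0,0,0.02,0,0,0, 0,0,0.04,0,0,0, 0,0,0.04,0,0,0]' >/dev/null
python3 tgt.py 4 0 116 | sed -n '1p;3p'
done
```

```text
t 10.62 now in face mm [  9.1  -0.  122.6] target world [ 0.5199 -0.1486  0.1188] rot err deg [-0.13 -0.04 -0.15]
shift [ 0.    -0.063  0.082] turn [-0.001 -0.    -0.002]
F face [-0.66 -0.26 -1.16] M [-0.03  0.29 -0.05] 0.008 15.0
t 10.87 now in face mm [ 9.000e+00 -1.000e-01  1.192e+02] target world [ 0.5199 -0.1486  0.1188] rot err deg [-0.14 -0.04 -0.15]
F face [-0.83 -0.31 -1.01] M [0.03 0.25 0.01] 0.0076 15.0
```

```bash
python3 -m inch '[0,-0.02,0,0,0,0, 0,-0.035,0,0,0,0, 0,-0.035,0,0,0,0, 0,-0.035,0,0,0,0]' >/dev/null
python3 tgt.py 4 0 116 | sed -n '1p;3p'
python3 -m inch '[0,-0.01,0,0,0,0, 0,-0.02,0,0,0,0, 0,-0.02,0,0,0,0, 0,-0.02,0,0,0,0]' >/dev/null
python3 tgt.py 4 0 116 | sed -n '1p;3p'
```

```text
t 11.2 now in face mm [  6.1   0.  119.5] target world [ 0.5199 -0.1486  0.1188] rot err deg [-0.14 -0.04 -0.16]
F face [-0.9   0.93 -1.13] M [-0.02  0.26  0.02] 0.0084 15.0
t 11.53 now in face mm [ 4.600e+00 -1.000e-01  1.195e+02] target world [ 0.5199 -0.1486  0.1188] rot err deg [-0.13 -0.03 -0.16]
F face [-0.31  0.27 -0.85] M [-0.01  0.3  -0.04] 0.0081 15.0
```

```bash
python3 -m inch '[0,-0.01,0,0,0,0, 0,-0.02,0,0,0,0, 0,-0.02,0,0,0,0, 0,-0.02,0,0,0,0]' >/dev/null
python3 tgt.py 4 0 116 | sed -n '1p;3p'
python3 -m inch '[0,-0.01,0,0,0,0, 0,-0.02,0,0,0,0, 0,-0.02,0,0,0,0, 0,-0.02,0,0,0,0]' >/dev/null
python3 tgt.py 4 0 116 | sed -n '1p;3p'
```

```text
t 11.87 now in face mm [ 3.300e+00 -1.000e-01  1.195e+02] target world [ 0.5199 -0.1486  0.1188] rot err deg [-0.11 -0.03 -0.15]
F face [ 0.36  0.42 -1.36] M [ 0.03  0.19 -0.01] 0.008 15.0
t 12.2 now in face mm [  2.2  -0.2 119.5] target world [ 0.5199 -0.1486  0.1188] rot err deg [-0.06 -0.03 -0.15]
F face [ 1.94  1.3  -0.58] M [ 0.11 -0.35  0.07] 0.008 15.0
```

```bash
python3 -m inch '[0,0,0.015,0,0,0, 0,0,0.03,0,0,0, 0,0,0.03,0,0,0]' >/dev/null
python3 tgt.py 4 0 116 | sed -n '1p;3p'
python3 -m inch '[0,0,0.01,0,0,0, 0,0,0.02,0,0,0, 0,0,0.02,0,0,0]' >/dev/null
python3 tgt.py 4 0 116 | sed -n '1p;3p'
```

```text
t 12.45 now in face mm [  2.1  -0.2 117.2] target world [ 0.5199 -0.1486  0.1188] rot err deg [-0.06 -0.01 -0.15]
F face [ 3.87  0.65 -0.12] M [ 0.09 -0.54  0.05] 0.0082 15.0
t 12.7 now in face mm [  2.1  -0.3 115.7] target world [ 0.5199 -0.1486  0.1188] rot err deg [-0.06 -0.   -0.14]
F face [2.63 1.16 3.42] M [ 0.17 -0.61  0.03] 0.0079 15.0
```

```bash
python3 -m inch '[0,0,-0.01,0,0,0, 0,0,-0.01,0,0,0, 0,0,-0.01,0,0,0]' >/dev/null
python3 tgt.py 4 0 116 | sed -n '1p;3p'
python3 - <<'E'
from tgt import *
import cv2
a=camera("scene")[:,:,::-1].copy();b=camera("top")[:,:,::-1].copy()
l=cv2.resize(a[200:330,180:295],(495,560),interpolation=cv2.INTER_CUBIC)
r=cv2.resize(b[205:245,360:420],(300,200),interpolation=cv2.INTER_CUBIC);r=cv2.copyMakeBorder(r,0,360,0,0,cv2.BORDER_CONSTANT)
cv2.imwrite("pics/seat.png",np.hstack([l,r]))
E
```

```text
t 12.95 now in face mm [  2.1  -0.3 116.5] target world [ 0.5199 -0.1486  0.1188] rot err deg [-0.06 -0.   -0.14]
F face [5.27 1.08 3.99] M [ 0.12 -0.75  0.01] 0.0077 15.0
```

View pics/seat.png

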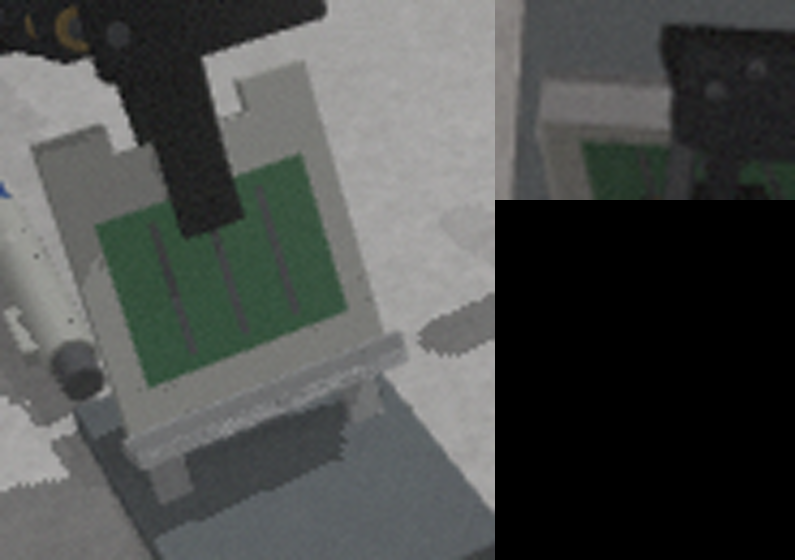

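Run:
```python
from tgt import *
k=495/115
pj=lambda P:((proj("scene",O+F@P)[0]-[180,200])*k).round().tolist()
for s in(.052,-.052):print("lip",s,"in",pj([.019,s,.036]),"out",pj([.023,s,.036]))
for s in(.05,-.05):print("cas",s,"front at z36",pj([.008,s,.036]),"back",pj([0,s,.036]),"ear front",pj([.008,s,.14]),"ear back",pj([0,s,.14]))
```

```text
lip 0.052 in [393.0, 331.0] out [397.0, 333.0]
lip -0.052 in [125.0, 439.0] out [128.0, 442.0]
cas 0.05 front at z36 [377.0, 328.0] back [369.0, 324.0] ear front [299.0, 63.0] ear back [292.0, 61.0]
cas -0.05 front at z36 [122.0, 430.0] back [116.0, 425.0] ear front [29.0, 152.0] ear back [24.0, 149.0]
```

The cassette is on the ledge, centred to about 1 mm: in the crop its bottom corners are at (127,432) and (383,335), between the lip ends. I'll ease the preload, then release.

```bash
python3 -m inch '[0,0.005,-0.015,0,0,0, 0,0.01,-0.015,0,0,0, 0,0.01,-0.015,0,0,0, 0,0.01,-0.015,0,0,0]' >/dev/null
python3 tgt.py 4 0 116 | sed -n '1p;3p'
python3 -m inch '[0,0,0,0,0,0, 0,0,0,0,0,0, 0,0,0,0,0,0, 0,0,0,0,0,0]' 12 3 >/dev/null
python3 tgt.py 4 0 116 | sed -n '1p;3p'
python3 -m inch '[0,0,0,0,0,0, 0,0,0,0,0,0, 0,0,0,0,0,0, 0,0,0,0,0,0, 0,0,0,0,0,0, 0,0,0,0,0,0]' 24 >/dev/null
python3 tgt.py 4 0 116 | sed -n '1p;3p'
```

```text
t 13.38 now in face mm [  2.1  -0.2 117.6] target world [ 0.5199 -0.1486  0.1188] rot err deg [-0.14  0.   -0.15]
F face [ 3.31 -0.15  3.2 ] M [-0.03 -0.41 -0.08] 0.0078 15.0
t 13.72 now in face mm [  1.3   0.5 117.3] target world [ 0.5199 -0.1486  0.1188] rot err deg [-0.23 -0.1  -0.15]
F face [ 0.26 -0.16 -0.32] M [-0.02  0.2  -0.01] 0.0119 0.0
t 14.22 now in face mm [  2.3  -0.  117.5] target world [ 0.5199 -0.1486  0.1188] rot err deg [-0.13 -0.04 -0.14]
F face [ 0.62  0.48 -1.25] M [-0.03  0.14  0.03] 0.0238 0.0
```

```bash
python3 -m inch '[0,0,-0.05,0,0,0, 0,0,-0.15,0,0,0, 0,0,-0.3,0,0,0, 0,0,-0.5,0,0,0, 0,0,-0.75,0,0,0, 0,0,-1,0,0,0]' >/dev/null
python3 tgt.py 4 0 116 | sed -n '1p;3p'
python3 -m inch '[0,0,-0.4,0,0,0, 0,0,-0.8,0,0,0, 0,0,-1,0,0,0, 0,0,-1,0,0,0, 0,0,-1,0,0,0]' >/dev/null
python3 - <<'E'
from tgt import *
import cv2
a=camera("scene")[:,:,::-1].copy();b=camera("top")[:,:,::-1].copy()
l=cv2.resize(a[200:330,180:295],(495,560),interpolation=cv2.INTER_CUBIC)
r=cv2.resize(b[200:280,360:440],(300,300),interpolation=cv2.INTER_CUBIC)
s=cv2.resize(a,(300,225),interpolation=cv2.INTER_AREA);r=np.vstack([r,s,np.zeros((35,300,3),np.uint8)])
cv2.imwrite("pics/done.png",np.hstack([l,r]))
E
```

```text
t 14.72 now in face mm [1.900e+00 1.000e-01 1.983e+02] target world [ 0.5199 -0.1486  0.1188] rot err deg [-0.21 -0.04 -0.16]
F face [ 1.25  0.35 -0.27] M [0.02 0.17 0.02] 0.024 0.0
```

View pics/done.png

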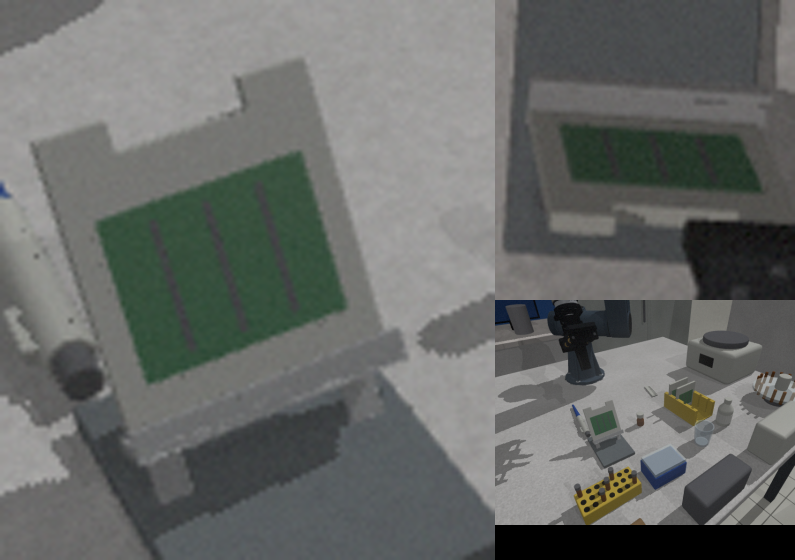

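The cassette stands notch up against both rails, with its bottom edge behind the lip: in the scene crop it spans (127,430) to (383,333) inside the lip at 125–405. The gripper is clear and the bystanders have not moved.

```bash
python3 -c "from rig import *;print(hand_in())"
```

```text
the job is handed in; nothing more can be done
None
```

The notched cassette is out of the rack and stands notch up on the stand's ledge, leaning on both rails and centred to about 1–2 mm as judged from the pictures; the gripper let go and is clear, nothing else moved that I could see, and the job is handed in at about 15 s of the 51 s.

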